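# Change the template on the tailor's marking jig

### The job

Get the marking jig on the shop counter ready for the next batch: back the wing nut fully off (nobody recalls whether its thread is ordinary or reversed, so feel gently both ways), hang the template flat on both pins with the wing through its window, and screw the nut fully tight again over it. Return every steel die lying on the counter, upright, to the rack compartment that carries its outline, before or after. Leave the flask, the spectacle case and the calculator where they are.

Things in the scene. Friction and masses are not known exactly. Their poses are not given: they have to be found in the camera images.
- jig_a_mid (a point): marking jig: heavy (6 kg) metal bed, 15 mm thick, standing still. Of jig_a and jig_b just one is present; they look alike. This point: on the bed's top face, midway between two pins; y along the line of the pins, z up; bed from x = -65 to 35, y = -85 to 85 mm. Steel pins at y = +62 and -62 mm, x = 0: 9 mm diameter, 19 mm high above the bed, tapering to 3 mm over the upper 9 mm
- nut_a (a joint): turn of the wing nut of jig_a (rad): 0 = screwed tight, grows as it is unscrewed, 1.57 = fully backed off, with firm stops at both ends; starts within 0.05 of tight. Friction of about 0.05 N m holds it where it is left. One jig has an ordinary thread, the other a reverse thread; which way it loosens has to be found by trying
- nut_a_grip (a point): wing nut of jig_a, midway between the pins, turning about the vertical: its steel wing is an upright bar 48 mm long (this point's x), 12 mm thick (y), 36 mm high. This point: on the axis, 31 mm above the bed when tight; the wing then spans 7.5 to 43.5 mm above the bed. It rises 2.4 mm as it is backed off. Tight, the wing lies across the line of the pins; fully backed off, along it
- jig_b_mid (a point): marking jig: heavy (6 kg) metal bed, 15 mm thick, standing still. Of jig_a and jig_b just one is present; they look alike. This point: on the bed's top face, midway between two pins; y along the line of the pins, z up; bed from x = -65 to 35, y = -85 to 85 mm. Steel pins at y = +62 and -62 mm, x = 0: 9 mm diameter, 19 mm high above the bed, tapering to 3 mm over the upper 9 mm
- nut_b (a joint): turn of the wing nut of jig_b (rad): 0 = screwed tight, grows as it is unscrewed, 1.57 = fully backed off, with firm stops at both ends; starts within 0.05 of tight. Friction of about 0.05 N m holds it where it is left. One jig has an ordinary thread, the other a reverse thread; which way it loosens has to be found by trying
- nut_b_grip (a point): wing nut of jig_b, midway between the pins, turning about the vertical: its steel wing is an upright bar 48 mm long (this point's x), 12 mm thick (y), 36 mm high. This point: on the axis, 31 mm above the bed when tight; the wing then spans 7.5 to 43.5 mm above the bed. It rises 2.4 mm as it is backed off. Tight, the wing lies across the line of the pins; fully backed off, along it
- template_mid (a point): template, loose: aluminium plate 6 mm thick, 0.18 kg. This point is at its underside, at the centre of its window; the plate extends from x = -60 to 30 mm and y = -80 to 80 mm. Window 26 (x) by 60 mm (y), through which the wing passes only when it lies along y. Two through holes of 12 mm diameter at y = +62 and -62 mm, x = 0, for the pins; it may go on either way round
- template_grip (a point): centre of the template's grip, a black upright block 12 (x) by 40 (y) by 36 mm high standing on the plate at x = -45 mm; this point is 24 mm above the plate's underside. Same axes as template_mid
- die_round_mid (a point): loose steel die, 40 mm high, 0.16 kg; seen from above it is a round disc shape, 38 mm diameter. This point is on its axis at half height; z is up. It may be absent
- place_round (a point): rack compartment: shallow white tray, 54 by 54 mm inside, walls 3 mm, black full-size outline inlaid in its floor: a round disc shape, 38 mm diameter. This point: centre of its floor; rim 7 mm above it. Five in a row along y, 70 mm apart, in any order, on a wooden board
- die_square_mid (a point): loose steel die, 40 mm high, 0.16 kg; seen from above it is a square, 34 by 34 mm. This point is on its axis at half height; z is up. It may be absent
- place_square (a point): rack compartment: shallow white tray, 54 by 54 mm inside, walls 3 mm, black full-size outline inlaid in its floor: a square, 34 by 34 mm. This point: centre of its floor; rim 7 mm above it. Five in a row along y, 70 mm apart, in any order, on a wooden board
- die_oblong_mid (a point): loose steel die, 40 mm high, 0.16 kg; seen from above it is a rectangle, 22 mm along its x and 46 mm along its y. This point is on its axis at half height; z is up. It may be absent
- place_oblong (a point): rack compartment: shallow white tray, 54 by 54 mm inside, walls 3 mm, black full-size outline inlaid in its floor: a rectangle, 22 mm along its x and 46 mm along its y. This point: centre of its floor; rim 7 mm above it. Five in a row along y, 70 mm apart, in any order, on a wooden board
- die_cross_mid (a point): loose steel die, 40 mm high, 0.16 kg; seen from above it is a plus sign of two bars 44 mm long and 16 mm wide, along its x and y. This point is on its axis at half height; z is up. It may be absent
- place_cross (a point): rack compartment: shallow white tray, 54 by 54 mm inside, walls 3 mm, black full-size outline inlaid in its floor: a plus sign of two bars 44 mm long and 16 mm wide, along its x and y. This point: centre of its floor; rim 7 mm above it. Five in a row along y, 70 mm apart, in any order, on a wooden board
- die_tee_mid (a point): loose steel die, 40 mm high, 0.16 kg; seen from above it is a T: a bar 14 mm thick (x from 4 to 18 mm) and 44 mm long along y, and a stem 14 mm wide (y) running from it to x = -18 mm. This point is on its axis at half height; z is up. It may be absent
- place_tee (a point): rack compartment: shallow white tray, 54 by 54 mm inside, walls 3 mm, black full-size outline inlaid in its floor: a T: a bar 14 mm thick (x from 4 to 18 mm) and 44 mm long along y, and a stem 14 mm wide (y) running from it to x = -18 mm. This point: centre of its floor; rim 7 mm above it. Five in a row along y, 70 mm apart, in any order, on a wooden board
- flask: bystander: steel flask, 72 mm diameter, 190 mm high; origin at the centre of its underside
- glasses_case: bystander: black spectacle case 65 by 160 by 40 mm; origin at the centre of its underside
- calculator: bystander: grey desk calculator 150 by 90 by 18 mm; origin at the centre of its underside
Mind the look-alikes: they are no part of the job. What is shaped like the part that bears jig_a_mid but brown, green or purple is not meant.

How it is judged:
By the outcome, as a careful person would: the job done as asked, in the order asked, and still so for the second after the job is handed in, with the robot touching nothing.
Of jig_a, jig_b only 1 to 1 are there at a start; the rules pass over those that are not, and their reading is None.
Of die_round, die_square, die_oblong, die_cross, die_tee only 3 to 5 are there at a start; the rules pass over those that are not, and their reading is None.
At some moment in a run one of die_round, die_square, die_oblong, die_cross, die_tee may be knocked a few centimetres aside while the robot is not near it.
Once in a run the grip may slacken for a moment while it holds something.
It also fails if it takes over 210 s, if anything falls off the work surface, if the arm or the gripper's body presses on something with over 40 N, if the wrist force passes 120 N, or if a joint passes its speed limit or range.

### The arm

A 6-joint arm with a two-finger parallel gripper is mounted at the origin on the work surface. World frame = base frame: x ahead of the robot, y to its left, z up, the work surface at z = 0. Lengths are in m, angles in rad, forces in N, time in s.
With the tool pointing down it reaches from about 0.275 to 0.75 m from the base axis. Payload 10.2 kg.
Tool frame: the origin (TCP) lies midway between the tips of the shut fingers; the grasp point (between the pads) lies 19 mm behind it (env.hold_point_z is the distance from the TCP to the grasp point, in m); x points along the fingers, z is the direction in which the jaws open and shut, and the axes are right-handed (so a half turn about x gives the same grasp; the last joint's range is limited). The gripper opens to 85 mm and grips with 20 to 120 N. Pads are 22 mm wide; open, the fingers measure 114 mm over their backs; the gripper's body (76 mm by 85 mm) begins 54 mm behind the grasp point. The pads swing forward as they close: fully open they stand 13 mm farther back than shut.
Start: joints at [0.982, 0.313, 1.498, -0, 1.331, -0.223], TCP at [0.188, 0.49, 0.231] pointing down, gripper open.
Joint ranges: [-2.94, 2.94], [-0.97, 2.17], [0.19, 2.56], [-1.23, 4.37], [0.02, 3.11], [-2.88, 2.88]. Speed limits (rad/s): [2.39, 2.39, 3.01, 3.14, 3.14, 3.14].

### API

Orientations are given as a unit quaternion [x, y, z, w].
In Python, from bench import env, kinematics, monitor, eyes, job gives the robot as it stands. The module is installed in compiled form; this text tells all that it offers. Calls block until the motion is done:
- env.reach(position, orientation): joint-space move of the TCP to a pose.
- env.movel(position, velocity=0.15, frame=None, guard=None): straight line of the TCP; frame=None keeps the orientation; velocity is the mean speed in m/s. With guard (N) it stops when the force on the tool has changed by that much, and returns True; else False.
- env.set_joints(angles): joint-space move.
- env.release() and env.close_gripper(effort=None): open the fingers fully, or close them until they stop; effort is the grip in N (None keeps the last).
- env.hold(seconds).
- kinematics.ik(position, orientation): joint angles nearest the present ones, or None.
- monitor.sense(): the state.
- eyes.grab_frame(name): name is "side" or "top" or "wrist"; returns a dict with "frame" (400x640x3 uint8, red, green, blue), "mtx" (3x3 intrinsics, pixels), "view" (4x4, takes a point from world to camera coordinates). Camera axes: x right, y down, z forward; pixel columns grow to the right and rows downward; lengths in m; the calibration is good to about 2 mm. The wrist camera is an equidistant fisheye: a pixel r from the principal point sees the ray r / f radians off the axis. A picture is of the moment at which its call begins. There is no depth.
A pose or a line that the arm cannot do raises env.MotionError and nothing moves.
- job.hand_in(): hands the job in, once; it reports no verdict.
The state is a dict: "clock": time; "joints": joint angles; "qvel": joint speeds; "joint_efforts": joint torques, N m; "position": TCP position; "ee_rot": TCP orientation; "contact_force": force on the tool from outside, world axes, zero at the start; "ft_torque": the same for the moment, N m; "finger_gap": opening from 0.0 (shut) to 1.0 (fully open).
Only numpy, scipy, OpenCV 4.12 (cv2) and the standard library are available. Lean on these libraries where they do the work, as an engineer would, in place of code of your own. Each camera call takes 0.05 s, during which the arm holds its last target. There are 200 camera calls.

## Working session

There is one attempt and no reset: what is moved stays moved. The work goes in short steps, each a Python script; the robot and the scene stay as the last script left them, time stands still between calls to the robot, and variables do not carry over. Pictures are saved under pics/ and viewed, about 12 in all and at most 16, crops included, and the job is handed in when it is done.

```bash
mkdir -p pics; python3 - <<'E'
from bench import env, kinematics, monitor, eyes, job
import cv2, numpy as np
for n in ["top","side"]:
    f=eyes.grab_frame(n); cv2.imwrite(f"pics/{n}0.png",f["frame"][:,:,::-1]); print(n,f["mtx"].tolist(),np.round(f["view"],4).tolist())
    np.savez(f"pics/{n}0.npz",**f)
s=monitor.sense(); print(s, env.hold_point_z)
E
```

```text
top [[391.2790946096951, 0.0, 319.8034249107177], [0.0, 391.2790946096951, 200.34345416118188], [0.0, 0.0, 1.0]] [[0.0098, -0.9999, 0.011, 0.0827], [-0.9886, -0.0113, -0.1503, 0.4392], [0.1504, -0.0094, -0.9886, 1.6429], [0.0, 0.0, 0.0, 1.0]]
side [[392.1371096614623, 0.0, 320.6957204416878], [0.0, 392.1371096614623, 200.47721407092493], [0.0, 0.0, 1.0]] [[-0.9864, -0.1642, -0.012, 0.4491], [-0.1109, 0.7164, -0.6888, 0.036], [0.1217, -0.6781, -0.7248, 1.3435], [0.0, 0.0, 0.0, 1.0]]
{'clock': 0.1, 'joints': array([ 9.81576682e-01,  3.13398635e-01,  1.49835087e+00,  2.22788039e-06,
        1.33098697e+00, -2.23403562e-01]), 'qvel': array([-1.81977031e-03, -1.15409733e-03, -4.52716925e-04,  7.61951938e-05,
        1.39338608e-03,  3.60158776e-04]), 'joint_efforts': array([ 1.65368925e-03, -4.12900579e+01, -2.60141015e+01, -1.89347124e-04,
        3.04468354e-03,  5.98760380e-05]), 'position': array([0.18768434, 0.4900674 , 0.23079381]), 'ee_rot': array([-0.40086325,  0.58298037,  0.40056535,  0.58222843]), 'contact_force': array([-0.29545612, -0.97256964, -0.11037811]), 'ft_torque': array([0.03326324, 0.00707685, 0.02996333]), 'finger_gap': 0.9981497157236124} 0.0187
```

View pics/top0.png

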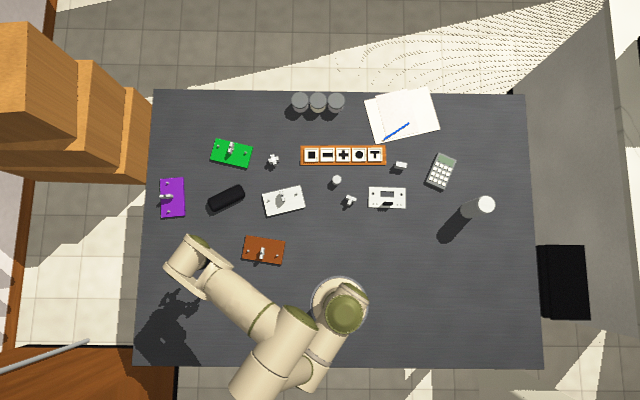

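View pics/side0.png

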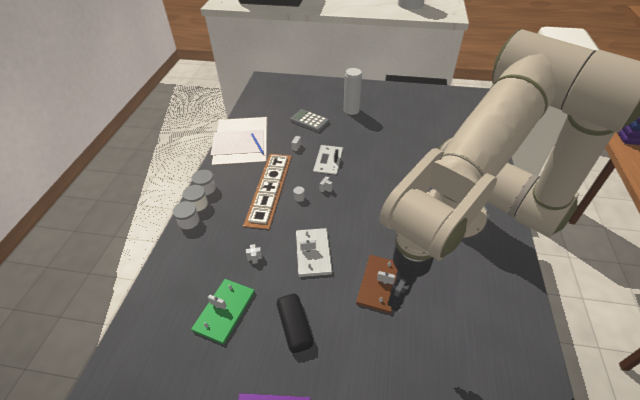

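Top view: white jig at (284,200), template (387,197), cross (272,159), round (337,180), tee (349,201), and probably the oblong (401,165). The rack runs from (311,155) to (375,155), in the order square, oblong, cross, round, tee. Next I'll zoom in and set up helpers.

```bash
cat > h.py <<'E'
from bench import env, kinematics, monitor, eyes, job
import cv2, numpy as np
from scipy.spatial.transform import Rotation as R
Z=env.hold_point_z
def ray(f,u,v,fish=False):
    K=f["mtx"]; V=f["view"]
    a=np.array([(u-K[0,2])/K[0,0],(v-K[1,2])/K[1,1]])
    if fish:
        r=np.linalg.norm(a); d=np.array([*(a/max(r,1e-9)*np.sin(r)),np.cos(r)])
    else: d=np.array([*a,1.])
    return -V[:3,:3].T@V[:3,3], V[:3,:3].T@d
def p2w(f,u,v,z,fish=False):
    c,d=ray(f,u,v,fish); return (c+d*(z-c[2])/d[2])
def w2p(f,P,fish=False):
    P=np.atleast_2d(P); c=P@f["view"][:3,:3].T+f["view"][:3,3]; K=f["mtx"]
    if fish:
        th=np.arctan2(np.hypot(c[:,0],c[:,1]),c[:,2]); n=c[:,:2]/np.maximum(np.hypot(c[:,0],c[:,1]),1e-9)[:,None]
        a=n*th[:,None]
    else: a=c[:,:2]/c[:,2:]
    return a*[K[0,0],K[1,1]]+[K[0,2],K[1,2]]
def rectify(f,c,z,half,px=500,fish=False):
    """orthophoto of plane z: image up=+x world, left=+y; px over 2*half"""
    s=(np.arange(px)+.5)/px*2*half-half
    yy,xx=np.meshgrid(c[1]-s,c[0]-s)
    P=np.c_[xx.ravel(),yy.ravel(),np.full(xx.size,z)]
    m=w2p(f,P,fish).astype(np.float32).reshape(px,px,2)
    return cv2.remap(f["frame"],m[...,0],m[...,1],cv2.INTER_CUBIC)[:,:,::-1]
def quat(yaw):
    """tool down, jaw direction (tool z) along world yaw; picks the half turn nearest in joint 6"""
    q=[]
    for y in (yaw,yaw+np.pi):
        z=np.array([np.cos(y),np.sin(y),0]);x=np.array([0,0,-1.])
        q.append(R.from_matrix(np.c_[x,np.cross(z,x),z]).as_quat())
    return q
def reach(x,y,z,yaw):
    best=None
    for q in quat(yaw):
        j=kinematics.ik([x,y,z],q)
        if j is not None:
            c=abs(j[5])
            if best is None or c<best[0]: best=(c,q)
    env.reach([x,y,z],best[1])
E
python3 - <<'E'
import numpy as np,cv2
from h import *
f=dict(np.load("pics/top0.npz"))
c=f["frame"][135:225,250:425,::-1]
cv2.imwrite("pics/topz.png",cv2.resize(c,None,fx=4.5,fy=4.5,interpolation=cv2.INTER_CUBIC))
for n,u,v,z in [("jig",284,200,.015),("tpl",387,197,.006),("cross",272,159,.04),("round",337,180,.04),("tee",349,201,.04),("obl",401,165,.04),("r1",311,155,.01),("r5",375,155,.01),("case",226,198,.02),("calc",440,171,.018),("flask",486,204,.19),("green",232,152,.015)]:
    print(n,np.round(p2w(f,u,v,z),3))
w=eyes.grab_frame("wrist");print(w["mtx"].tolist(),np.round(w["view"],3).tolist())
E
```

```text
jig [0.441 0.242 0.015]
tpl [ 0.46  -0.206  0.006]
cross [0.616 0.296 0.04 ]
round [0.527 0.014 0.04 ]
tee [ 0.436 -0.037  0.04 ]
obl [ 0.596 -0.263  0.04 ]
r1 [0.644 0.128 0.01 ]
r5 [ 0.648 -0.155  0.01 ]
case [0.446 0.491 0.02 ]
calc [ 0.577 -0.439  0.018]
flask [ 0.407 -0.558  0.19 ]
green [0.652 0.476 0.015]
[[309.70691628693146, 0.0, 322.56623841017023], [0.0, 309.70691628693146, 199.56725326339497], [0.0, 0.0, 1.0]] [[0.357, 0.934, -0.002, -0.524], [0.897, -0.342, 0.278, -0.038], [0.259, -0.102, -0.96, 0.379], [0.0, 0.0, 0.0, 1.0]]
```

View pics/topz.png

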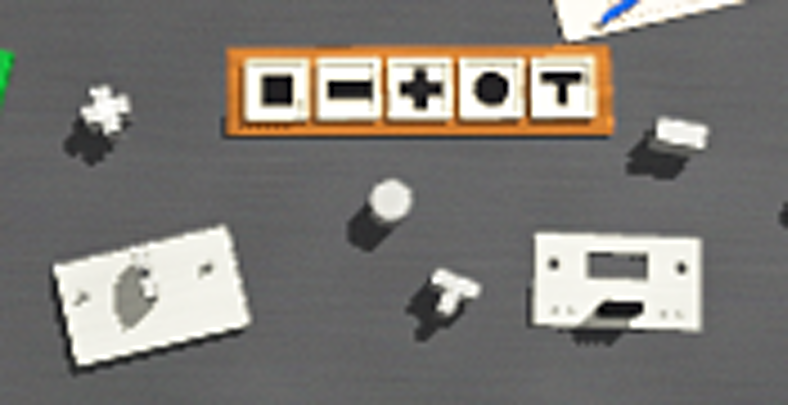

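Four dies are present: cross, round, tee and oblong. Next, wrist views from close by.

```bash
python3 - <<'E'
from h import *
ims=[]
for i,(x,y) in enumerate([(.40,.22),(.42,-.20),(.46,0.0)]):
    reach(x,y,.27,np.pi/2)
    env.hold(.3)
    f=eyes.grab_frame("wrist"); np.savez(f"pics/w{i}.npz",**f)
    C=-f["view"][:3,:3].T@f["view"][:3,3]; print(monitor.sense()["clock"],np.round(C,3), np.round(monitor.sense()["joints"],2),monitor.sense()["contact_force"])
    ims.append(f["frame"][:,:,::-1])
f=eyes.grab_frame("top"); np.savez("pics/top1.npz",**f)
ims.append(f["frame"][:,:,::-1])
m=np.vstack([np.hstack(ims[:2]),np.hstack(ims[2:])])
cv2.imwrite("pics/m1.png",cv2.resize(m,(800,500),interpolation=cv2.INTER_AREA))
E
```

```text
1.8 [0.33  0.22  0.412] [ 0.25  0.13  1.62  0.    1.39 -1.33] [ 1.05390554 -0.01173953 -0.56991728]
4.05 [ 0.492 -0.2    0.412] [-0.7   0.15  1.6   0.    1.39  0.87] [ 0.05755013 -0.11997139  0.29419179]
5.2333 [ 0.532 -0.001  0.412] [-0.26  0.14  1.61 -0.    1.39  1.32] [0.68254338 0.26344677 0.37834489]
```

View pics/m1.png

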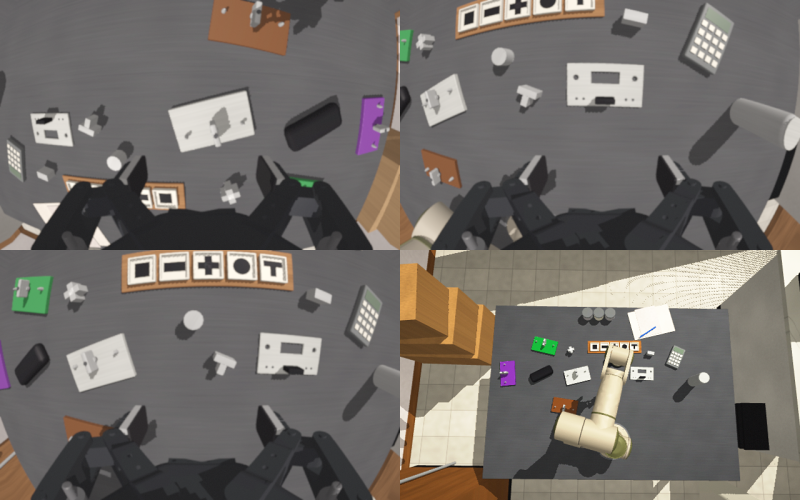

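```bash
cat > fit.py <<'E'
from h import *
from scipy.optimize import minimize
B=lambda x0,x1,y0,y1,z0,z1:np.array([[x,y,z] for x in(x0,x1) for y in(y0,y1) for z in(z0,z1)])/1000.
t=np.linspace(0,2*np.pi,40)
M={"round":[np.array([[19*np.cos(a),19*np.sin(a),z] for a in t for z in(0,40)])/1000],
"square":[B(-17,17,-17,17,0,40)],"oblong":[B(-11,11,-23,23,0,40)],
"cross":[B(-22,22,-8,8,0,40),B(-8,8,-22,22,0,40)],
"tee":[B(4,18,-22,22,0,40),B(-18,4,-7,7,0,40)],
"jig":[B(-65,35,-85,85,0,15),B(-24,24,-6,6,22.5,58.5)],
"tpl":[B(-60,30,-80,80,0,6),B(-51,-39,-20,20,6,42)]}
S=3
def place(P,p,z=0):
    c,s=np.cos(p[2]),np.sin(p[2]); return P@np.array([[c,s,0],[-s,c,0],[0,0,1]])+[p[0],p[1],z]
def mask(f,p,R_,thr,fish,tpl):
    uv=w2p(f,[p[0],p[1],.02],fish)[0]; x0,y0=(uv-R_).astype(int).clip(0); x1,y1=(uv+R_).astype(int)
    im=f["frame"][y0:y1,x0:x1].astype(np.uint8)
    g=cv2.resize(im.max(2),None,fx=S,fy=S,interpolation=cv2.INTER_CUBIC)
    m=(g>thr).astype(np.uint8)
    cs,_=cv2.findContours(m,cv2.RETR_EXTERNAL,cv2.CHAIN_APPROX_NONE)
    ctr=(uv-[x0,y0])*S
    cs=[c for c in cs if cv2.contourArea(c)>60*S*S]
    c=min(cs,key=lambda c:-min(0,0)-cv2.pointPolygonTest(c,(float(ctr[0]),float(ctr[1])),True))
    o=np.zeros_like(m); cv2.drawContours(o,[c],-1,1,-1); return o,(x0,y0)
def render(f,name,p,sh,off,fish,z=0):
    o=np.zeros(sh,np.uint8)
    for P in M[name]:
        q=((w2p(f,place(P,p,z),fish)-off+.5)*S-.5)
        cv2.fillConvexPoly(o,cv2.convexHull(np.round(q*16).astype(np.int32)),1,shift=4)
    return o
def fit(fs,name,p0,R_=60,thr=115,yaws=(0,),z=0):
    ms=[mask(f,p0,R_,thr,fi,None) for f,fi in fs]
    def cost(q):
        p=[q[0],q[1],q[2]/5]; s=0
        for (f,fi),(m,off) in zip(fs,ms):
            r=render(f,name,p,m.shape,off,fi,z); s+=1-(r&m).sum()/max(1,(r|m).sum())
        return s/len(fs)
    best=None
    for a in yaws:
        q0=np.array([p0[0],p0[1],(p0[2]+a)*5])
        for d in (.012,.003):
            r=minimize(cost,q0,method="Nelder-Mead",options=dict(initial_simplex=q0+np.r_[np.zeros((1,3)),np.diag([d,d,d*60])],xatol=1e-4,fatol=1e-4)); q0=r.x
        if best is None or r.fun<best.fun: best=r
    q=best.x; return np.array([q[0],q[1],q[2]/5]),best.fun
E
python3 - <<'E'
from fit import *
W=[(dict(np.load(f"pics/w{i}.npz")),True) for i in range(3)]
T=(dict(np.load("pics/top0.npz")),False)
for n,p0,vs,ya in [("cross",(.616,.296,0),[2,0],(-.4,0,.4)),("round",(.527,.014,0),[2,1],(0,)),("tee",(.436,-.037,-.4),[2,1],(-.4,0,.4)),("oblong",(.596,-.263,0),[2,1],(-.5,0,.5)),
  ("jig",(.441,.242,.23),[2,0],(0,)),("tpl",(.46,-.206,0),[2,1],(0,))]:
    for v in [[i] for i in vs]+[vs]:
        p,e=fit([W[i] for i in v],n,p0,R_=90 if n in("jig","tpl") else 38,yaws=ya); print(n,v,np.round(p,4),round(e,3))
# rack: dark outline blobs inside trays, wrist 2
f=W[2][0]; rk=[]
for k,(y) in enumerate(np.linspace(.128,-.155,5)):
    im=rectify(f,(.645,y),.008,.035,280,True); g=cv2.GaussianBlur(im.max(2),(5,5),0)
    m=(g<90).astype(np.uint8); n,l,st,ce=cv2.connectedComponentsWithStats(m)
    j=[i for i in range(1,n) if 3000<st[i,4]<30000]; print(k,[(np.round([.645+.035-ce[i][1]/4000,y+.035-ce[i][0]/4000],4),st[i].tolist()) for i in j])
    rk.append(im)
cv2.imwrite("pics/rack.png",cv2.resize(np.hstack(rk),(800,160)))
E
```

```text
cross [2] [0.6186 0.2906 0.3501] 0.149
cross [0] [0.6197 0.289  0.3502] 0.067
cross [2, 0] [0.619  0.2898 0.3782] 0.118
round [2] [0.5329 0.0134 0.05  ] 0.108
round [1] [0.5338 0.0145 0.0601] 0.095
round [2, 1] [0.5337 0.0141 0.0785] 0.105
tee [2] [ 0.4417 -0.0457 -0.3784] 0.096
tee [1] [ 0.4424 -0.0439 -0.4013] 0.094
tee [2, 1] [ 0.4424 -0.0452 -0.3852] 0.113
oblong [2] [ 0.6044 -0.2756 -0.1347] 0.343
oblong [1] [ 0.605  -0.2678 -0.0797] 0.212
oblong [2, 1] [ 0.6037 -0.2679 -0.1472] 0.284
jig [2] [0.4558 0.2462 0.2591] 0.038
jig [0] [0.456  0.2456 0.252 ] 0.031
jig [2, 0] [0.4556 0.2462 0.2511] 0.035
tpl [2] [ 0.4788 -0.2086 -0.0185] 0.098
tpl [1] [ 0.4783 -0.2078 -0.0237] 0.063
tpl [2, 1] [ 0.4786 -0.2086 -0.021 ] 0.081
0 [(array([0.6471, 0.1251]), [92, 72, 120, 121, 13919])]
1 [(array([0.6486, 0.0546]), [66, 90, 170, 73, 11789])]
2 [(array([ 0.6502, -0.0154]), [68, 39, 162, 161, 12590])]
3 [(array([ 0.6514, -0.0853]), [78, 48, 134, 133, 13564])]
4 [(array([ 0.6583, -0.1555]), [64, 46, 158, 125, 8420])]
```

View pics/rack.png

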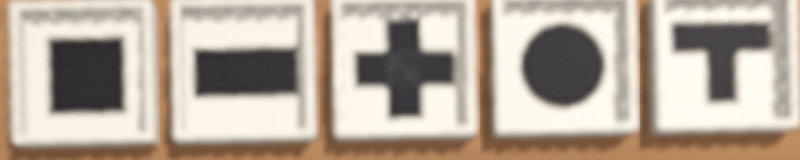

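The poses agree well across views. I'll begin with the nut: grip gently and feel both ways.

```bash
cat >> h.py <<'E'
def st(msg=""):
    s=monitor.sense(); print(msg,"t=%.1f"%s["clock"],"p",np.round(s["position"],4),"F",np.round(s["contact_force"],1),"T",np.round(s["ft_torque"],3),"gap %.3f"%s["finger_gap"],"q6 %.2f"%s["joints"][5]); return s
def q6s(x,y,z,yaw):
    return [(q,None if (j:=kinematics.ik([x,y,z],q)) is None else round(float(j[5]),2)) for q in quat(yaw)]
def turned(q,a):
    return (R.from_euler("z",a)*R.from_quat(q)).as_quat()
E
python3 - <<'E'
from h import *
x,y,yaw=.4556,.2462,.251
reach(x,y,.15,yaw+np.pi/2)
for d in(-1.6,0,1.6): print(d,[b for a,b in q6s(x,y,.15,yaw+np.pi/2+d)])
f=eyes.grab_frame("wrist"); np.savez("pics/w3.npz",**f)
print(env.movel([x,y,.032],velocity=.08,guard=8)); st("down")
env.close_gripper(20); s=st("closed")
q=s["ee_rot"]; p=s["position"]
T0=s["ft_torque"][2]
for sg in(1,-1):
    for a in (.04,.08,.12):
        env.movel(p,velocity=.05,frame=turned(q,sg*a)); s=st("a %+.2f"%(sg*a))
        if abs(s["ft_torque"][2]-T0)>.3: break
    env.movel(p,velocity=.05,frame=q); st("back")
E
```

```text
-1.6 [0.05, None]
0 [-1.55, 1.59]
1.6 [None, -0.01]
False
down t=9.4 p [0.4559 0.2463 0.0324] F [0.8 0.1 0.8] T [-0.036  0.083 -0.015] gap 1.005 q6 -1.55
closed t=10.1 p [0.4556 0.2473 0.0323] F [-1.5  8.3  1.3] T [1.29  0.231 0.037] gap 0.136 q6 -1.55
a +0.04 t=10.3 p [0.4555 0.2476 0.0324] F [-0.7  2.7  1.6] T [0.365 0.177 0.034] gap 0.135 q6 -1.59
a +0.08 t=10.6 p [0.4555 0.2476 0.0324] F [-1.3  4.6  2.9] T [0.66  0.373 0.083] gap 0.131 q6 -1.63
a +0.12 t=10.8 p [0.4555 0.2477 0.0325] F [-2.2  4.5  4.2] T [0.718 0.371 0.054] gap 0.136 q6 -1.67
back t=11.1 p [0.4555 0.2475 0.0324] F [-2.1  4.3  2.3] T [ 0.681  0.285 -0.052] gap 0.134 q6 -1.55
a -0.04 t=11.3 p [0.4555 0.2475 0.0323] F [-2.   4.6  3.2] T [0.706 0.386 0.522] gap 0.136 q6 -1.52
back t=11.6 p [0.4555 0.2475 0.0323] F [-1.6  5.5  2.8] T [0.752 0.331 0.01 ] gap 0.137 q6 -1.55
```

Positive (counter-clockwise) rotation frees it and negative hits the stop. I'll regrasp with the half-turned wrist and back it off.

```bash
python3 - <<'E'
from h import *
x,y,yaw=.4554,.2482,.251
env.release(); s=monitor.sense(); p=s["position"]; env.movel([p[0],p[1],.11],velocity=.15)
q=[a for a,b in q6s(x,y,.11,yaw+np.pi/2) if b and b>0][0]
env.reach([x,y,.11],q); env.movel([x,y,.032],velocity=.1,guard=8)
env.close_gripper(30); s=st("closed")
for a in [.2,.4,.6,.8,1.,1.2,1.35,1.45,1.5,1.54,1.57,1.6,1.63]:
    env.movel([x,y,.032+.0024*min(a,1.57)/1.57],velocity=.2,frame=turned(q,a))
    s=st("a %.2f"%a)
    if abs(s["ft_torque"][2])>.35: break
E
```

```text
closed t=17.2 p [0.4555 0.2479 0.0323] F [ 0.1 -4.5  3.6] T [-0.712  0.093  0.004] gap 0.135 q6 1.59
a 0.20 t=17.5 p [0.4555 0.2482 0.0325] F [-0.9 -2.5  6.5] T [-0.417  0.262  0.019] gap 0.130 q6 1.40
a 0.40 t=17.9 p [0.4553 0.2484 0.0328] F [-1.7 -1.6  6. ] T [-0.123  0.355  0.076] gap 0.133 q6 1.20
a 0.60 t=18.2 p [0.4551 0.2486 0.0331] F [-3.5  0.3  5.5] T [0.139 0.511 0.031] gap 0.134 q6 1.00
a 0.80 t=18.6 p [0.4549 0.2487 0.0334] F [-4.1  1.3  6.7] T [ 0.236  0.71  -0.006] gap 0.135 q6 0.80
a 1.00 t=18.9 p [0.4546 0.2488 0.0337] F [-3.9  1.7  7.2] T [0.409 0.95  0.041] gap 0.133 q6 0.60
a 1.20 t=19.3 p [0.4543 0.2489 0.034 ] F [-6.2  2.1  9.2] T [0.45  1.135 0.046] gap 0.136 q6 0.40
a 1.35 t=19.6 p [0.4541 0.2489 0.0342] F [-7.6  1.1  9.6] T [ 0.424  1.325 -0.005] gap 0.136 q6 0.25
a 1.45 t=19.8 p [0.454  0.2489 0.0343] F [-8.1  2.5  8.8] T [0.358 1.491 0.026] gap 0.136 q6 0.15
a 1.50 t=20.1 p [0.4538 0.2488 0.0344] F [-7.9  2.4 10.4] T [0.422 1.489 0.069] gap 0.131 q6 0.10
a 1.54 t=20.3 p [0.4538 0.2488 0.0345] F [-8.   1.4 10.3] T [0.325 1.553 0.04 ] gap 0.132 q6 0.06
a 1.57 t=20.6 p [0.4538 0.2488 0.0345] F [-8.3  2.1 10.9] T [0.344 1.52  0.007] gap 0.129 q6 0.03
a 1.60 t=20.8 p [0.4538 0.2488 0.0345] F [-9.7  0.9  9.9] T [ 0.267  1.57  -0.41 ] gap 0.136 q6 -0.00
```

```bash
python3 - <<'E'
from fit import *
env.release(); s=monitor.sense(); p=s["position"]; env.movel([p[0],p[1],.13],velocity=.15)
env.movel([.41,.2,.24],velocity=.25)
f=eyes.grab_frame("wrist"); np.savez("pics/w4.npz",**f)
M["jig"][1]=B(-6,6,-24,24,24.9,60.9)
p,e=fit([(f,True)],"jig",(.4545,.247,.255),R_=110); print("jig",p,e)
im4=f["frame"][:,:,::-1].copy()
reach(.40,-.20,.2,-.021+np.pi/2)
f=eyes.grab_frame("wrist"); np.savez("pics/w5.npz",**f)
p,e=fit([(f,True)],"tpl",(.4786,-.2086,-.021),R_=110); print("tpl",p,e)
st()
im=f["frame"][:,:,::-1].copy()
for P in M["tpl"]:
    for u,v in w2p(f,place(P,p),True): cv2.circle(im,(int(u),int(v)),3,(0,0,255),1)
cv2.imwrite("pics/m2.png",cv2.resize(np.hstack([im4,im]),(800,250),interpolation=cv2.INTER_AREA))
E
```

```text
jig [0.45465459 0.24658057 0.25181853] 0.04065086110489824
tpl [ 0.47798511 -0.20775883 -0.01669837] 0.057182075805880306
 t=24.6 p [ 0.4004 -0.1992  0.2   ] F [ 0.4  0.3 -0.2] T [-0.041 -0.024 -0.011] gap 1.001 q6 0.86
```

View pics/m2.png

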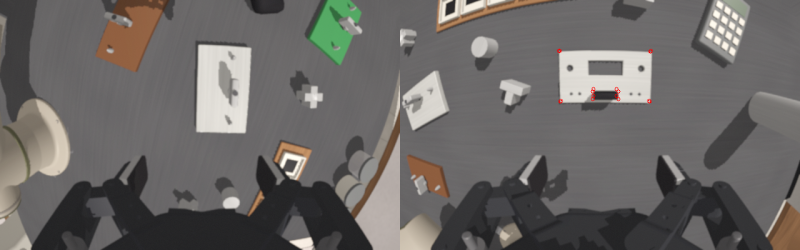

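```bash
python3 - <<'E'
from fit import *
x,y,a=.478,-.2078,-.0167
gx,gy=place(np.array([[-.045,0,0]]),(x,y,a))[0][:2]
q=[k for k,b in q6s(gx,gy,.1,a+np.pi/2) if b and b>0][0]
env.reach([gx,gy,.1],q); print(env.movel([gx,gy,.012],velocity=.1,guard=8)); st("down")
env.close_gripper(60); st("closed")
env.movel([gx,gy,.10],velocity=.1); st("lift")
f=eyes.grab_frame("wrist"); np.savez("pics/w6.npz",**f)
cv2.imwrite("pics/w6.png",f["frame"][:,:,::-1])
E
```

```text
False
down t=26.1 p [ 0.4333 -0.2073  0.0126] F [0.6 0.6 0.4] T [ 0.057  0.002 -0.058] gap 0.999 q6 0.90
closed t=26.6 p [ 0.4332 -0.2072  0.0125] F [-1.3  0.3  6.3] T [ 0.171  0.179 -0.003] gap 0.457 q6 0.90
lift t=27.6 p [ 0.4327 -0.2068  0.0994] F [-0.1  0.  -3.1] T [-0.015  0.031  0.005] gap 0.453 q6 0.90
```

View pics/w6.png

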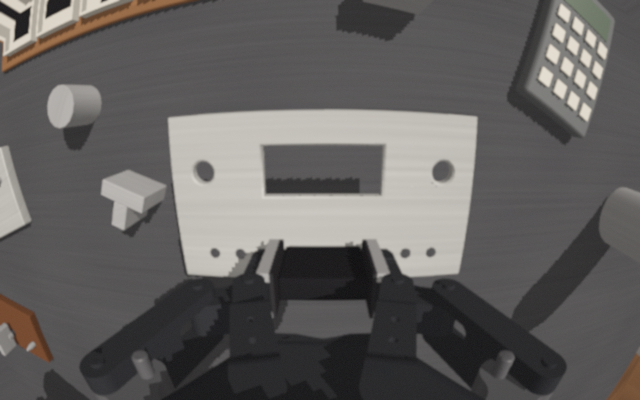

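Held level: holes at (203,171) and (443,172), window centred near (323,169). I'll carry it over the jig and compare the holes with the pins.

```bash
python3 - <<'E'
from fit import *
f=dict(np.load("pics/w6.npz"))
s=st(); p,q=s["position"],s["ee_rot"]
zt=.0994-.0125+.006
H=[p2w(f,u,v,zt,True) for u,v in((203.5,171),(443,171.5))]
m=(H[0]+H[1])/2; print("mid-TCP",np.round(m-p,4),"dist",np.linalg.norm(H[0]-H[1]),"yaw",np.arctan2(-(H[0]-H[1])[0],(H[0]-H[1])[1]))
# go above jig: pins mid at (.4537,.2475), yaw .254
J=np.array([.4537,.2477]);ya=.254
off=place(np.array([[-.045,0,0]]),(J[0],J[1],ya))[0]
env.movel([p[0],p[1],.16],velocity=.15)
qs=[k for k,b in q6s(off[0],off[1],.14,ya+np.pi/2) if b and b>0][0]
env.reach([off[0],off[1],.16],qs)
env.movel([off[0],off[1],.10],velocity=.1); s=st("above")
f=eyes.grab_frame("wrist"); np.savez("pics/w7.npz",**f)
cv2.imwrite("pics/w7.png",f["frame"][:,:,::-1])
for yy in(.062,-.062,0):
  for z in (.015,.034):
    print(yy,z,np.round(w2p(f,place(np.array([[0,yy,z]]),(J[0],J[1],ya)),True),1))
E
```

```text
t=27.7 p [ 0.4327 -0.2068  0.0994] F [ 0.6  0.5 -2.7] T [ 0.006  0.03  -0.014] gap 0.458 q6 0.90
mid-TCP [ 0.0439 -0.0018 -0.0065] dist 0.1232270639825616 yaw -0.018029904362317703
above t=30.6 p [0.4105 0.2364 0.1005] F [-0.5 -0.4 -1.4] T [ 0.034 -0.001 -0.065] gap 0.451 q6 1.59
0.062 0.015 [[239.  150.1]]
0.062 0.034 [[232.  153.5]]
-0.062 0.015 [[403. 150.]]
-0.062 0.034 [[409.8 153.4]]
0 0.015 [[320.9 148.9]]
0 0.034 [[320.8 152.2]]
```

View pics/w7.png

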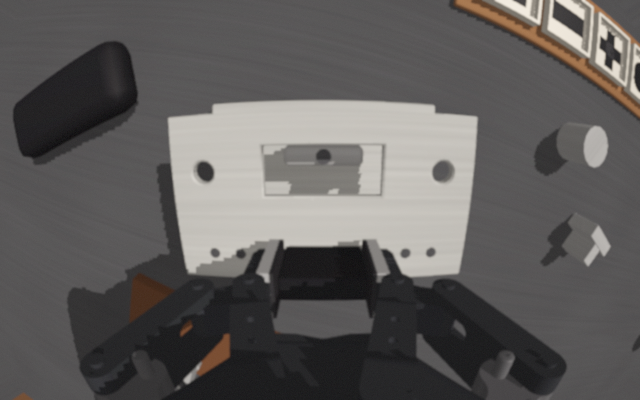

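```bash
python3 - <<'E'
from fit import *
f=dict(np.load("pics/w7.npz"))
J=(.4537,.2477,.254)
for n,P in [("bed far",(35,85,15)),("bed far",(35,0,15)),("bedfar",(35,-85,15)),("wing far",(6,0,60.9)),("wing near",(-6,0,60.9)),("wing L",(0,24,60.9)),("wing R",(0,-24,60.9))]:
    print(n,P,np.round(w2p(f,place(np.array([P])/1000.,J),True)[0],1))
c=f["frame"][90:210,160:490,::-1]
cv2.imwrite("pics/w7z.png",cv2.resize(c,None,fx=2.4,fy=2.4,interpolation=cv2.INTER_CUBIC))
E
```

```text
bed far (35, 85, 15) [208.8 105.8]
bed far (35, 0, 15) [320.9 101.5]
bedfar (35, -85, 15) [433.3 105.7]
wing far (6, 0, 60.9) [320.6 148. ]
wing near (-6, 0, 60.9) [320.6 167.9]
wing L (0, 24, 60.9) [280.3 158.2]
wing R (0, -24, 60.9) [360.8 158.2]
```

View pics/w7z.png

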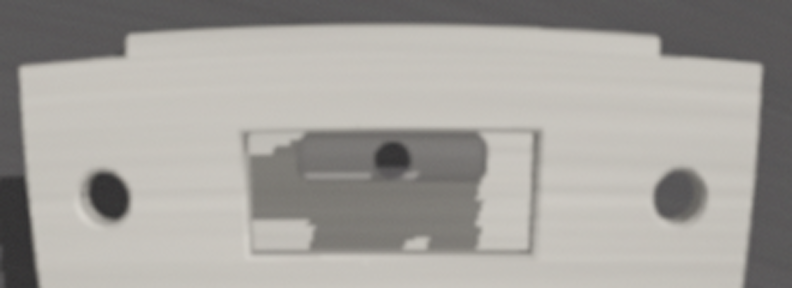

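Template and wing line up laterally; by the view it needs about 1.8 mm further along jig x. Lowering with a guard.

```bash
python3 - <<'E'
from fit import *
ya=.254; s=monitor.sense()
J=place(np.array([[.0018,0,0]]),(.4537,.2477,ya))[0]
o=place(np.array([[-.045,0,0]]),(J[0],J[1],ya))[0]
env.movel([o[0],o[1],.10],velocity=.05)
c,sn=np.cos(ya),np.sin(ya)
for z in(.07,.05,.046,.042,.039,.036,.033,.031,.029,.028):
    h=env.movel([o[0],o[1],z],velocity=.06,guard=12)
    s=st("z %.3f %s"%(z,h)); F=s["contact_force"]
    print("   local Fx %.1f Fy %.1f"%(c*F[0]+sn*F[1],-sn*F[0]+c*F[1]))
    if h: break
f=eyes.grab_frame("wrist"); np.savez("pics/w8.npz",**f)
cv2.imwrite("pics/w8.png",f["frame"][:,:,::-1])
E
```

```text
z 0.070 False t=31.6 p [0.412  0.2369 0.07  ] F [ 0.3  1.1 -1.2] T [-0.019  0.057  0.001] gap 0.455 q6 1.59
   local Fx 0.5 Fy 1.0
z 0.050 False t=32.1 p [0.4118 0.2368 0.0497] F [ 0.1 -0.  -1.7] T [-0.03  -0.008  0.001] gap 0.458 q6 1.59
   local Fx 0.1 Fy -0.0
z 0.046 False t=32.3 p [0.4118 0.2368 0.0459] F [-0.5 -0.5 -1.9] T [-0.001  0.049 -0.011] gap 0.459 q6 1.59
   local Fx -0.6 Fy -0.3
z 0.042 False t=32.6 p [0.4117 0.2368 0.0418] F [-0.1 -0.4 -1.6] T [ 0.029  0.062 -0.029] gap 0.449 q6 1.59
   local Fx -0.1 Fy -0.3
z 0.039 False t=32.8 p [0.4118 0.2368 0.0389] F [ 0.  -0.5 -0.5] T [0.009 0.005 0.033] gap 0.458 q6 1.59
   local Fx -0.1 Fy -0.5
z 0.036 False t=33.1 p [0.4119 0.2368 0.0359] F [ 1.1  0.6 -1.9] T [-0.032 -0.057 -0.029] gap 0.457 q6 1.59
   local Fx 1.2 Fy 0.3
z 0.033 False t=33.3 p [0.4119 0.2368 0.0329] F [ 1.4  0.1 -1.8] T [-0.016 -0.139 -0.07 ] gap 0.453 q6 1.59
   local Fx 1.4 Fy -0.2
z 0.031 False t=33.6 p [0.4119 0.2368 0.0309] F [ 1.6  0.9 -1.6] T [-0.072 -0.072 -0.095] gap 0.455 q6 1.59
   local Fx 1.8 Fy 0.5
z 0.029 False t=33.8 p [0.4119 0.2368 0.0289] F [ 1.6 -0.4 -2.5] T [-0.068 -0.142 -0.098] gap 0.453 q6 1.59
   local Fx 1.4 Fy -0.7
z 0.028 False t=34.1 p [0.4119 0.2368 0.028 ] F [ 1.6  0.4 -2.9] T [-0.017 -0.145 -0.05 ] gap 0.457 q6 1.59
   local Fx 1.6 Fy -0.0
```

View pics/w8.png

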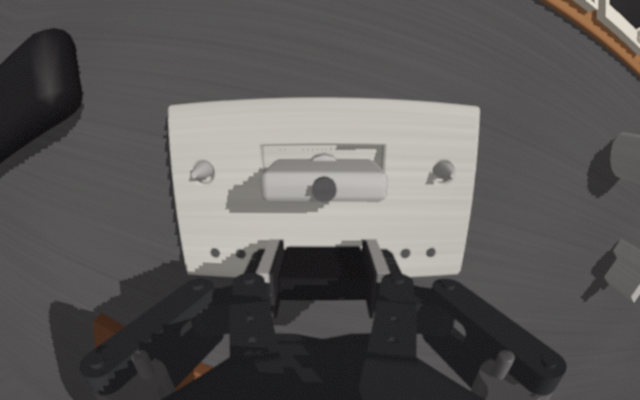

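Pins are through both holes and the wing is through the window. Next: seat it, release, and tighten the nut (clockwise), jaws slanted 45-50° to clear the template grip.

```bash
python3 - <<'E'
from fit import *
s=monitor.sense();p=s["position"]
print(env.movel([.4118,.2368,.0262],velocity=.03,guard=8)); st("seat")
env.release(); st("rel"); p=monitor.sense()["position"]; env.movel([p[0],p[1],.13],velocity=.15)
x,y,ya=.4536,.2477,.254
b=ya+np.pi/2
q=[k for k,v in q6s(x,y,.13,b+.70) if v and .3<v<1.5][0]
env.reach([x,y,.13],q); print(env.movel([x,y,.043],velocity=.1,guard=6)); st("down")
env.close_gripper(30); s=st("closed")
f=eyes.grab_frame("wrist"); np.savez("pics/w9.npz",**f)
cv2.imwrite("pics/w9.png",f["frame"][:,:,::-1])
E
```

```text
False
seat t=34.4 p [0.412  0.2369 0.0274] F [-5.4 -1.7 15.4] T [-0.422  0.753 -0.061] gap 0.457 q6 1.59
rel t=34.9 p [0.4118 0.2368 0.0261] F [-0.6 -0.4 -0.1] T [ 0.034 -0.03   0.021] gap 0.998 q6 1.59
False
down t=37.5 p [0.4539 0.2478 0.0436] F [1.1 0.2 0.1] T [-0.054 -0.008 -0.011] gap 0.999 q6 0.89
closed t=38.1 p [0.454  0.2475 0.0431] F [ 2.2 -3.   0.5] T [-0.543 -0.474  0.062] gap 0.130 q6 0.89
```

View pics/w9.png

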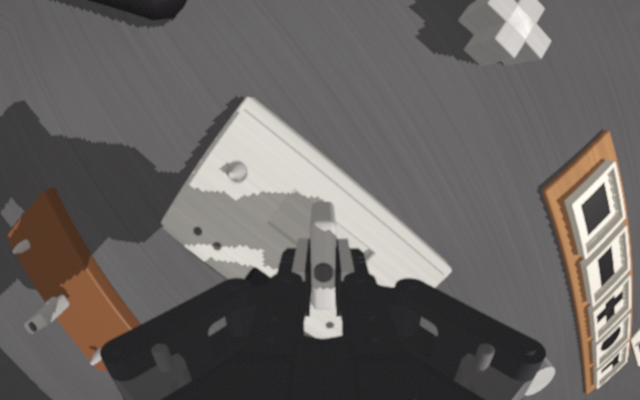

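Closing aligned the wing as planned (gap 0.13). I'll turn it to the stop.

```bash
python3 - <<'E'
from fit import *
env.close_gripper(40)
x,y,ya=.4538,.2477,.254; q=monitor.sense()["ee_rot"]
for a in [.15,.3,.45,.55,.62,.66,.70,.73,.76,.79,.82]:
    env.movel([x,y,.043-.0024*min(a,.7)/1.57],velocity=.2,frame=turned(q,-a)); s=st("a %.2f"%a)
    if abs(s["ft_torque"][2])>.6: break
env.hold(.2); st("end")
env.release(); p=monitor.sense()["position"]; env.movel([p[0],p[1],.13],velocity=.15)
# view: back off with camera seeing jig
env.movel([.40,.19,.24],velocity=.3)
f=eyes.grab_frame("wrist"); np.savez("pics/w10.npz",**f)
uv=w2p(f,[.4536,.2477,.03],True)[0].astype(int); print(uv)
a=f["frame"][max(0,uv[1]-75):uv[1]+75,max(0,uv[0]-100):uv[0]+100,::-1]
cv2.imwrite("pics/w10.png",cv2.resize(a,None,fx=3,fy=3,interpolation=cv2.INTER_CUBIC))
E
```

```text
a 0.15 t=38.7 p [0.454  0.2475 0.0429] F [ 1.9 -4.8  2. ] T [-0.714 -0.562 -0.044] gap 0.128 q6 1.04
a 0.30 t=39.0 p [0.454  0.2476 0.0427] F [ 3.3 -4.6  0.8] T [-0.735 -0.548 -0.019] gap 0.132 q6 1.19
a 0.45 t=39.3 p [0.454  0.2475 0.0424] F [ 2.6 -5.3  1.7] T [-0.761 -0.558 -0.047] gap 0.123 q6 1.34
a 0.55 t=39.5 p [0.454  0.2476 0.0423] F [ 3.6 -3.7  1.5] T [-0.706 -0.494  0.038] gap 0.128 q6 1.44
a 0.62 t=39.8 p [0.454  0.2475 0.0422] F [ 3.7 -4.6  1.8] T [-0.783 -0.523 -0.075] gap 0.127 q6 1.51
a 0.66 t=40.0 p [0.454  0.2475 0.0421] F [ 3.1 -4.7  1.5] T [-0.773 -0.475 -0.061] gap 0.132 q6 1.55
a 0.70 t=40.3 p [0.454  0.2476 0.0421] F [ 2.7 -4.1 -0.3] T [-0.768 -0.543 -0.102] gap 0.126 q6 1.59
a 0.73 t=40.5 p [0.454  0.2476 0.0421] F [ 2.6 -3.2  1.1] T [-0.75  -0.539  0.27 ] gap 0.127 q6 1.62
a 0.76 t=40.8 p [0.454  0.2476 0.042 ] F [ 3.3 -3.9  1.2] T [-0.696 -0.632  0.642] gap 0.126 q6 1.65
end t=41.0 p [0.454  0.2476 0.042 ] F [ 2.6 -3.9  1.4] T [-0.691 -0.574  0.681] gap 0.128 q6 1.65
[280 119]
```

View pics/w10.png

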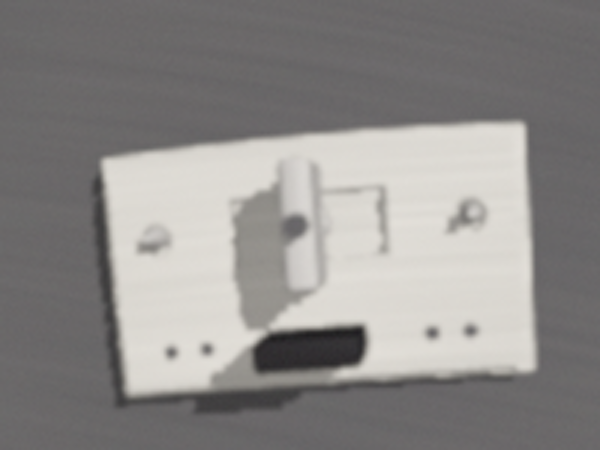

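Nut tight on the stop (0.68 N m), template flat on both pins. Now the dies: fresh looks at each and at the rack.

```bash
python3 - <<'E'
from fit import *
D={"cross":(.618,.290,.36),"round":(.533,.014,0),"tee":(.442,-.0445,-.39),"oblong":(.604,-.268,-.13)}
V=[];ims=[]
for k,(x,y) in enumerate([(.52,.22),(.50,-.03),(.50,-.20)]):
    q=[a for a,b in q6s(x,y,.24,np.pi/2) if b and b>0][0]
    env.reach([x,y,.24],q); env.hold(.2); f=eyes.grab_frame("wrist"); np.savez(f"pics/d{k}.npz",**f); V.append(f); ims.append(f["frame"][:,:,::-1])
for n,k in (("cross",0),("round",1),("tee",1),("oblong",2),("oblong",1)):
  for thr in (110,125):
    print(n,k,thr,*fit([(V[k],True)],n,D[n],R_=45,thr=thr,yaws=(-.3,0,.3)))
f=V[1]
for k,y in enumerate(np.linspace(.125,-.155,5)):
    xx=.649-.02*y; im=rectify(f,(xx,y),.008,.033,264,True); g=cv2.GaussianBlur(im.max(2),(5,5),0)
    n,l,s_,ce=cv2.connectedComponentsWithStats((g<120).astype(np.uint8))
    for i in range(1,n):
        x0,y0,w,h,A=s_[i]
        if 3000<A<30000 and x0>3 and y0>3: print(k,"bbox centre",np.round([xx+.033-(y0+h/2)/4000,y+.033-(x0+w/2)/4000],4),w/4,h/4)
st()
cv2.imwrite("pics/m3.png",cv2.resize(np.vstack([np.hstack(ims[:2]),np.hstack([ims[2],ims[2]*0])]),(800,500),interpolation=cv2.INTER_AREA))
E
```

```text
cross 0 110 [0.61849869 0.29024738 0.33368653] 0.07104592956880651
cross 0 125 [0.61829031 0.28999163 0.33488197] 0.06386508155930326
round 1 110 [0.53215328 0.01429536 0.02981705] 0.17091440577327122
round 1 125 [ 0.53240513  0.01417693 -0.08685927] 0.04696364782517337
tee 1 110 [ 0.4410159  -0.04585359 -0.36649503] 0.10580204778156999
tee 1 125 [ 0.44113431 -0.04503717 -0.37149704] 0.07651661416522715
oblong 2 110 [ 0.58605106 -0.282766   -1.34149335] 0.7824410059792779
oblong 2 125 [ 0.60299845 -0.26773158 -0.19224692] 0.05657645617552065
oblong 1 110 [ 0.60320047 -0.26857432 -0.18973588] 0.04925355589514513
oblong 1 125 [ 0.60250091 -0.273587   -0.14293785] 0.33484049233860835
0 bbox centre [0.6468 0.125 ] 31.5 31.5
1 bbox centre [0.6483 0.0542] 44.5 20.25
2 bbox centre [ 0.6502 -0.0155] 42.0 41.25
3 bbox centre [ 0.6513 -0.0855] 34.5 34.75
4 bbox centre [ 0.6528 -0.1558] 42.0 33.0
 t=46.1 p [ 0.5003 -0.1989  0.2402] F [-0.9  0.3  1. ] T [0.014 0.063 0.004] gap 0.999 q6 0.97
```

View pics/m3.png

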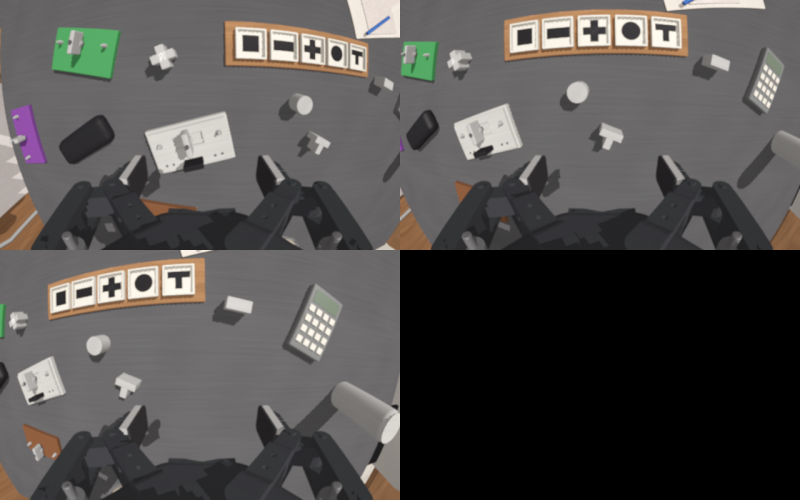

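```bash
cat > die.py <<'E'
from fit import *
PL={"square":(.6468,.125),"oblong":(.6483,.0542),"cross":(.6500,-.0155),"round":(.6513,-.0855),"tee":(.6528,-.1558)}
def q_of(x,y,z,yaw,near=None):
    c=[(abs(b-(near if near is not None else 0)),a) for a,b in q6s(x,y,z,yaw) if b is not None]
    return min(c,key=lambda t:t[0])[1]
def look(n,p0,hov):
    q=q_of(*hov,.24,np.pi/2,1.5); env.reach([*hov,.24],q); env.hold(.2)
    f=eyes.grab_frame("wrist"); r=[fit([(f,True)],n,p0,R_=45,thr=t,yaws=(-.3,0,.3)) for t in(110,118,125)]
    p,e=min(r,key=lambda t:t[1]); print(n,np.round(p,4),"err %.3f"%e); return p,e
def pick(n,p):
    x,y,a=p
    if n=="cross": a=(a+np.pi/4)%(np.pi/2)-np.pi/4
    if n=="round": a=.021
    q=q_of(x,y,.1,a); env.reach([x,y,.10],q)
    print("hit",env.movel([x,y,.008],velocity=.12,guard=8)); env.close_gripper(50); st("grip")
    env.movel([x,y,.09],velocity=.12); s=st("lift"); return s
def put(n,ra=.0214):
    x,y=PL[n]; s=monitor.sense(); q=q_of(x,y,.09,ra,s["joints"][5]); env.reach([x,y,.09],q); st("over")
    env.movel([x,y,.035],velocity=.12); print("touch",env.movel([x,y,.010],velocity=.03,guard=5)); st("down")
    env.release(); p=monitor.sense()["position"]; env.movel([p[0],p[1],.11],velocity=.15); st("done")
E
python3 - <<'E'
from die import *
n="oblong"; s=pick(n,(.6028,-.2681,-.19)); 
if .15<s["finger_gap"]<.35: put(n)
E
```

```text
hit False
grip t=48.9 p [ 0.6029 -0.2682  0.0083] F [-0.3  0.4  2.4] T [-0.014  0.127 -0.053] gap 0.247 q6 -0.41
lift t=49.7 p [ 0.6023 -0.2678  0.089 ] F [-0.5  0.1 -2.9] T [-0.009 -0.035 -0.012] gap 0.252 q6 -0.41
over t=50.9 p [0.6485 0.0528 0.0899] F [ 0.2 -0.6 -2.4] T [-0.049  0.015 -0.03 ] gap 0.252 q6 -0.12
touch True
down t=52.1 p [0.648  0.0542 0.0172] F [-0.3 -0.8  5.5] T [-0.018  0.34   0.022] gap 0.248 q6 -0.12
done t=53.5 p [0.6471 0.0543 0.1089] F [ 0.5 -0.6  0.4] T [-0.045  0.024  0.003] gap 1.002 q6 -0.12
```

```bash
python3 - <<'E'
from die import *
for n,p0,hov,g in (("tee",(.441,-.045,-.37),(.40,-.03),(.33,.50)),("round",(.5323,.0143,0),(.46,0.),(.35,.52)),("cross",(.6183,.29,.334),(.52,.22),(.42,.60))):
    p,e=look(n,p0,hov)
    if e>.15 or np.hypot(*(p[:2]-p0[:2]))>.01: print("stop: moved?"); break
    s=pick(n,p)
    if not g[0]<s["finger_gap"]<g[1]: print("stop: grip"); break
    put(n)
q=q_of(.52,-.03,.25,np.pi/2,1.5); env.reach([.52,-.03,.25],q); env.hold(.2); f=eyes.grab_frame("wrist")
np.savez("pics/e0.npz",**f); cv2.imwrite("pics/e0.png",f["frame"][:,:,::-1])
E
```

```text
tee [ 0.4418 -0.0449 -0.3737] err 0.092
hit False
grip t=57.5 p [ 0.442  -0.045   0.0084] F [-1.   0.6  5.1] T [ 0.091  0.266 -0.016] gap 0.415 q6 0.01
lift t=58.4 p [ 0.4414 -0.0448  0.0894] F [ 0.3  0.5 -1.5] T [-0.011 -0.019 -0.016] gap 0.415 q6 0.01
over t=59.3 p [ 0.6521 -0.1552  0.0894] F [ 0.  -0.3 -1.1] T [0.057 0.01  0.008] gap 0.412 q6 -0.43
touch True
down t=60.5 p [ 0.6526 -0.1558  0.0173] F [-1.1  0.3  4.1] T [-0.007  0.222 -0.042] gap 0.411 q6 -0.43
done t=61.8 p [ 0.6518 -0.1554  0.1089] F [ 0.3  0.6 -0.4] T [-0.003  0.017  0.066] gap 0.998 q6 -0.43
round [0.5326 0.0142 0.0471] err 0.075
hit False
grip t=66.4 p [0.5328 0.0141 0.0085] F [-1.3 -0.1  5.9] T [-0.002  0.193 -0.062] gap 0.430 q6 -0.21
lift t=67.3 p [0.5321 0.0142 0.0892] F [ 0.6 -0.6 -1.4] T [-0.025  0.    -0.007] gap 0.430 q6 -0.21
over t=67.9 p [ 0.6507 -0.0852  0.0887] F [-0.   1.  -1.7] T [-0.017  0.062 -0.036] gap 0.427 q6 -0.33
touch True
down t=69.1 p [ 0.6512 -0.0855  0.0175] F [-0.6  0.6  4.3] T [ 0.054  0.073 -0.014] gap 0.430 q6 -0.33
done t=70.4 p [ 0.6502 -0.0852  0.1089] F [-0.1  0.9 -0.1] T [-0.006  0.033  0.049] gap 1.002 q6 -0.33
cross [0.6184 0.29   0.3398] err 0.064
hit False
grip t=75.5 p [0.6187 0.2901 0.0087] F [-0.8 -0.3  4.6] T [-0.057  0.196  0.001] gap 0.504 q6 -0.07
lift t=76.3 p [0.6179 0.2899 0.0889] F [ 0.7 -0.9 -1.4] T [ 0.012 -0.003  0.004] gap 0.504 q6 -0.07
over t=77.5 p [ 0.65   -0.0142  0.0899] F [ 0.2  0.8 -0.9] T [-0.032 -0.013 -0.013] gap 0.507 q6 -0.22
touch True
down t=78.7 p [ 0.6499 -0.0155  0.0176] F [-1.9  0.1  5.4] T [ 0.013  0.203 -0.006] gap 0.509 q6 -0.23
done t=80.0 p [ 0.6489 -0.0153  0.1089] F [ 0.6  1.  -0.2] T [0.014 0.006 0.039] gap 0.999 q6 -0.23
```

View pics/e0.png

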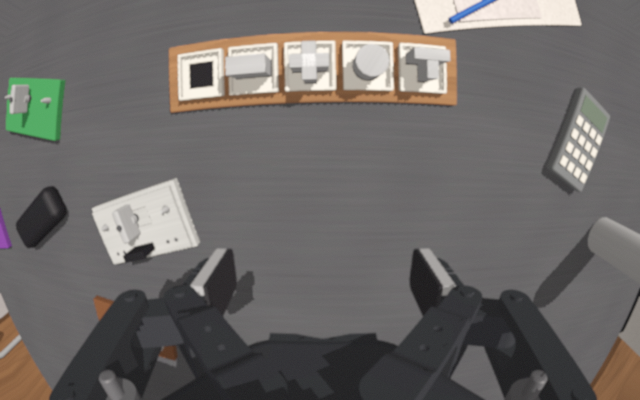

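All four are in their trays; the square tray at (200,75) is empty. One last check: side and top zooms, plus a check that no square die lies anywhere.

```bash
python3 - <<'E'
from fit import *
reach(.35,-.25,.3,np.pi/2); env.hold(.3)
t=eyes.grab_frame("top")["frame"][:,:,::-1]; s=eyes.grab_frame("side")["frame"][:,:,::-1]
a=cv2.resize(t[85:365,130:545],(800,540))[:300]
a=cv2.resize(t[85:285,140:540],(400,200)); a=cv2.resize(a,(800,400))
b=cv2.resize(s[140:300,230:350],(240,320),interpolation=cv2.INTER_CUBIC)
c=cv2.resize(t[140:170,295:395],(560,168),interpolation=cv2.INTER_CUBIC)
o=np.zeros((600,800,3),np.uint8); o[:280,:560]=cv2.resize(t[85:285,140:540],(560,280)); o[280:448,:560]=c; o[:320,560:]=b
o[320:,560:]=cv2.resize(s[225:285,285:340],(240,280),interpolation=cv2.INTER_CUBIC)
cv2.imwrite("pics/fin.png",o); st()
E
```

```text
t=83.1 p [ 0.3502 -0.2498  0.2999] F [ 0.9 -0.4 -0.7] T [0.019 0.018 0.044] gap 1.001 q6 0.68
```

View pics/fin.png

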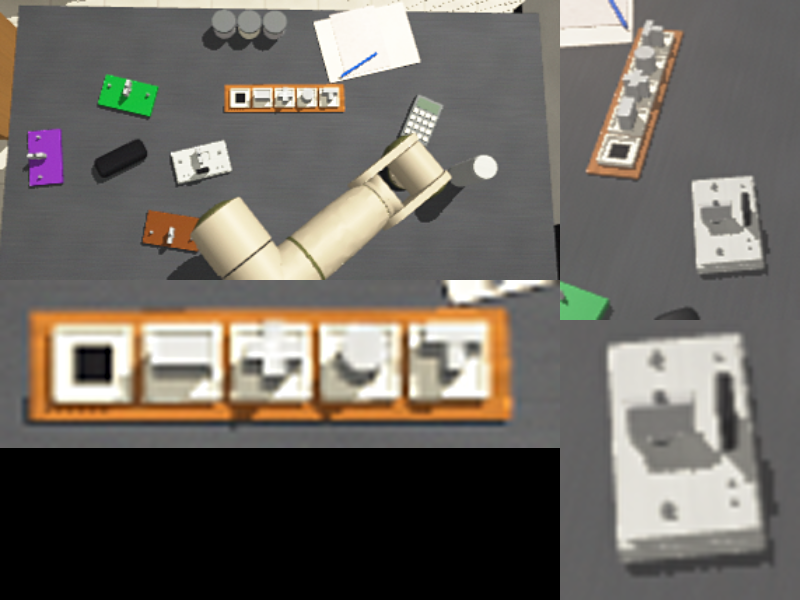

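Dies stand upright in their trays, the template lies flat under the tight wing, and the bystanders are where they were.

```bash
python3 -c "
from h import *
st(); print(job.hand_in())"
```

```text
t=83.1 p [ 0.3502 -0.2498  0.2999] F [ 0.9 -0.4 -0.7] T [0.019 0.018 0.044] gap 1.001 q6 0.68
the job is handed in; nothing more can be done
None
```

The jig is ready and the job is handed in at 83 s on the robot's clock.

- **Wing nut:** Feeling both ways showed it loosens counter-clockwise, an ordinary thread. I backed it off until it reached its far stop, then screwed it down after the template was on, until it met the tight stop at about 0.68 N m.
- **Template:** It hangs on both pins with the wing through its window. The close-up after tightening shows it flat, with the wing lying across the line of the pins.
- **Dies:** The four on the counter (oblong, tee, round and cross) stand upright in their outlined compartments. No square die was visible from any camera, so its compartment is empty.
- **Bystanders:** I did not go near the flask, spectacle case or calculator, and none looked moved in the last pictures. In the final top view the arm partly hid the calculator.

Camera positions disagreed with touch by 1–2 mm at the jig; I corrected for that before lowering the template. No check failed. I did not re-measure the dies' positions in their trays after release; I only checked them by eye.

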